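# Find the branded crate and push it to the dispatch line

### The job

One of the two pine crates has the smith's mark (a ring with an anvil) burnt into its underside: tip both crates over towards the robot, so that each lies on its near side with its underside showing to the far side of the bench. Then push the marked crate, lying as it is, to the dispatch line, until its leading lower edge lies on the yellow line from corner to corner, and leave the other lying where it was tipped. Only pull and push with the fingers: lift no crate, and do not disturb the other things on the bench.

Things in the scene. Friction and masses are not known exactly. Their poses are not given: they have to be found in the camera images.
- crate_branded: closed pine crate, flat lid, 90 deep (x) x 140 wide (y) x 120 high, on two runners 18 high under its ends; 0.75-0.97 kg, iron in the bottom. A dark ring with an anvil, 75 across, is burnt into the light floor board between the runners, seen only from below; else like crate_plain. Origin: middle of underside, on the bench when upright; x away from the robot, yaw up to 9 degrees, z to the lid
- crate_plain: the same crate, no mark; one stands left, one right, which is which varies. Pulled towards the robot by the far face 90+ above the bench, either tips about its near lower edge (lower down it slides); beyond about 50 degrees it goes over by itself and lies 90 high on its near face, underside away from the robot, lid towards it. Lying it slides when pushed; friction 0.55-0.72
- branded_left_foot (a point): crate_branded: left (+y) end of the lower edge that faces the robot, at (-45, +70, 0) mm of the crate; it tips about this edge, which stays on the bench and leads when the lying crate is pushed away from the robot
- branded_right_foot (a point): crate_branded: right (-y) end of the same edge, at (-45, -70, 0) mm of the crate
- plain_left_foot (a point): crate_plain: left (+y) end of its lower edge that faces the robot, at (-45, +70, 0) mm of the crate
- plain_right_foot (a point): crate_plain: right (-y) end of the same edge, at (-45, -70, 0) mm of the crate
- dispatch_line: flat yellow line painted across the bench beyond both crates, 50 wide and 620 long, nothing to bump into. Origin: middle of its near edge; y runs along it, x points away from the robot, across the line (turned up to 3 degrees)
- wax_tin: round tin, 58 across, 42 high, near the robot between the crates; origin under its centre; leave alone
- sheathed_knife: knife in a brown leather sheath lying along x between the crates, 210 long (107 to the handle end at -x, 103 to +x), 34 wide, 15 high; origin under its middle; leave alone
- hammer: forging hammer lying left of the crates, handle 285 long towards -x, head 110 wide and 40 high 122 mm from the origin at +x; origin on the bench; leave alone
- tongs: black forging tongs lying right of the crates, 395 long (210 of it to -x), 72 wide, 18 high; origin on the bench; leave alone
- parcel: cardboard parcel 130 x 170 x 85 high, on the far left; origin under its centre; leave alone
- oil_bottle: amber bottle 56 across, 165 high, on the far right; origin under its centre; leave alone
- bench_brush: wooden bench brush 210 long, 42 wide, 20 high, lying to the right near the robot; origin under its middle; leave alone

How it is judged:
By the outcome, as a careful person would: the job done as asked, in the order asked, and still so for the second after the job is handed in, with the robot touching nothing.
It also fails if it takes over 61 s, if anything falls off the work surface, if the arm or the gripper's body presses on something with over 40 N, if the wrist force passes 120 N, or if a joint passes its speed limit or range.

### The arm

A 6-joint arm with a two-finger parallel gripper is mounted at the origin on the work surface. World frame = base frame: x ahead of the robot, y to its left, z up, the work surface at z = 0. Lengths are in m, angles in degrees, forces in N, time in s.
With the tool pointing down it reaches from about 0.4 to 0.825 m from the base axis. Payload 7 kg.
Tool frame: the origin (TCP) lies between the finger pads; the fingertips stand 22 mm ahead of it and the grasp point (between the pads) lies 3 mm ahead of it; z points along the fingers, y is the line along which they close (so a half turn about z gives the same grasp; the last joint's range is limited). The gripper opens to 88 mm and grips with 3 to 60 N. Pads are 19 mm wide; open, the fingers measure 130 mm over their backs; the gripper's body (78 mm by 193 mm) begins 47 mm behind the grasp point.
Start: joints at [84.803, 20.546, 0.682, 0, -70.136, -16.507], TCP at [0.25, 0.627, 0.249] pointing down, gripper open.
Joint ranges: [-176.03, 176.03], [-82.01, 121.73], [-58.28, 71.71], [-173.87, 95.51], [-174.79, -0.11], [-173.66, 173.66]. Speed limits (degrees/s): [136.94, 136.94, 172.46, 180, 180, 180].

### API

Orientations are given as [roll, pitch, yaw] about the fixed x, y, z axes, in that order (R = Rz(yaw) Ry(pitch) Rx(roll)).
In Python, from plant import ctrl gives the robot as it stands.
- The arm moves only by the tool apply_moves, never from a script. Its argument "targets" is a list of rows, each an object with "travel": the shift along the tool's x, y, z in mm, a list of three; "roll": the turn about the tool's z in degrees; "jaw": the finger opening in mm, from 0 to 87.6. In form: [{"travel": [tx, ty, tz], "roll": roll, "jaw": jaw}, ...]. A call has 1 to 10 rows; each row shifts and turns the commanded pose from where the row before left it, along the tool's axes as they then stand; what a row does not reach is not made up. A row lasts 1/10 s, in which the tool goes at most 50 mm and 8.59 degrees, less where a joint would pass 70% of its speed; a pose out of reach is approached as far as the arm can. A call with a gripper value outside its range is refused whole. The fingers move at their own pace and stop on an object; the grip force is fixed at half the most. Time passes only in rows, so rows that do not move let the fingers close. It gives the time, the measured TCP pose, the force, the opening and the grip force at its end, in the units of the state.
- ctrl.get_obs(): the state, without advancing time (a new reading comes with each control period).
- ctrl.snapshot(name): name is "scene" or "top"; returns the picture (480x640x3 uint8, red, green, blue); there is no depth.
- ctrl.calibration(name): a dict with "K" (3x3 intrinsics, pixels), "extrinsics" (4x4, takes a point from camera to world coordinates). Camera axes: x right, y down, z forward; pixel columns grow to the right and rows downward; lengths in m; the calibration is good to about 2 mm. A picture is of the moment at which its call begins. calibration takes no time and is no camera call.
- ctrl.close_job(): hands the job in; it is judged then, once.
The state is a dict: "clock": time; "joint_pos": joint angles; "qvel": joint speeds; "tau": joint torques, N m; "tool_pos": TCP position; "orientation": TCP orientation; "force": force on the tool from outside, world axes, zero at the start; "moment": the same for the moment, N m; "opening": finger opening in m; "gripper_force": force on a finger pad.
Only numpy, scipy, OpenCV 4.12 (cv2) and the standard library are available. Lean on these libraries where they do the work, as an engineer would, in place of code of your own. Each camera call takes 0.05 s, during which the arm holds its last target. There are 200 camera calls.

## Working session

There is one attempt and no reset: what is moved stays moved. The work goes in short steps, Python scripts to look and compute and a tool call to move; the robot and the scene stay as the last step left them, time stands still between calls to the robot, and variables do not carry over. Pictures are saved under pics/ and viewed, at most 10 in all, crops included, and the job is handed in when it is done.

Besides the shell and the picture viewer there is one more tool, called after "Request:" by a JSON object that holds its "name" and its "arguments", one argument or row to a line. apply_moves: Moves the arm, as the interface text tells. Its arguments: {"type":"object","properties":{"targets":{"type":"array","items":{"type":"object","properties":{"travel":{"type":"array","items":{"type":"number"}},"roll":{"type":"number"},"jaw":{"type":"number"}}}}},"required":["targets"]}

```bash
mkdir -p pics; ls; python3 - <<'E'
from plant import ctrl
import cv2,numpy as np
np.set_printoptions(precision=4,suppress=True)
for n in("scene","top"):
    cv2.imwrite(f"pics/{n}0.png",ctrl.snapshot(n)[:,:,::-1]); c=ctrl.calibration(n); print(n,c["K"],c["extrinsics"])
o=ctrl.get_obs(); print(o)
E
```

```text
pics
scene [[469.1823   0.     316.3689]
 [  0.     469.1823 234.6303]
 [  0.       0.       1.    ]] [[-0.0634  0.5977 -0.7992  1.3868]
 [ 0.998   0.0323 -0.055   0.0629]
 [-0.007  -0.8011 -0.5985  0.7364]
 [ 0.      0.      0.      1.    ]]
top [[583.8218   0.     331.6438]
 [  0.     583.8218 232.6618]
 [  0.       0.       1.    ]] [[ 0.0149 -0.9968  0.0782  0.3765]
 [-0.9998 -0.0141  0.011  -0.0235]
 [-0.0098 -0.0783 -0.9969  1.6232]
 [ 0.      0.      0.      1.    ]]
{'clock': 0.1, 'joint_pos': array([ 84.803 ,  20.5895,   0.6406,  -0.0171, -70.1369, -16.5065]), 'qvel': array([-0.101 , -0.0779,  0.0761, -0.0101,  0.0358,  0.0559]), 'tau': array([ -0.0013, -58.4163,  29.3752,   7.0154,   0.0102,  -0.0001]), 'tool_pos': array([0.2495, 0.6268, 0.2477]), 'orientation': array([179.9132,  -0.0089, -21.7093]), 'force': array([ 0.116 ,  0.2923, -0.4405]), 'moment': array([-0.0225, -0.0282, -0.0505]), 'gripper_force': 0.0, 'opening': 0.08745883809761315}
```

View pics/top0.png

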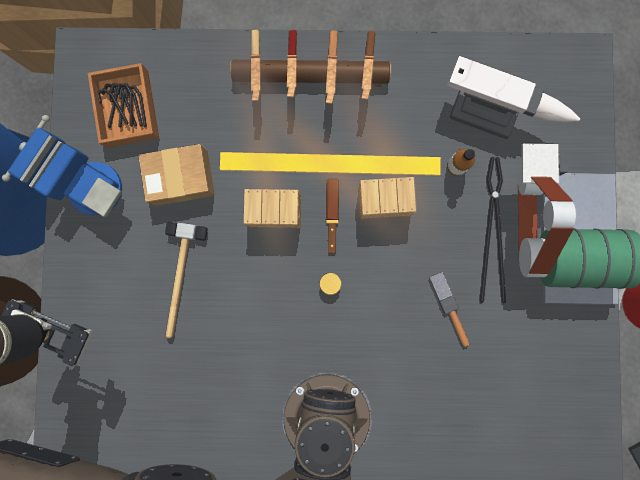

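View pics/scene0.png

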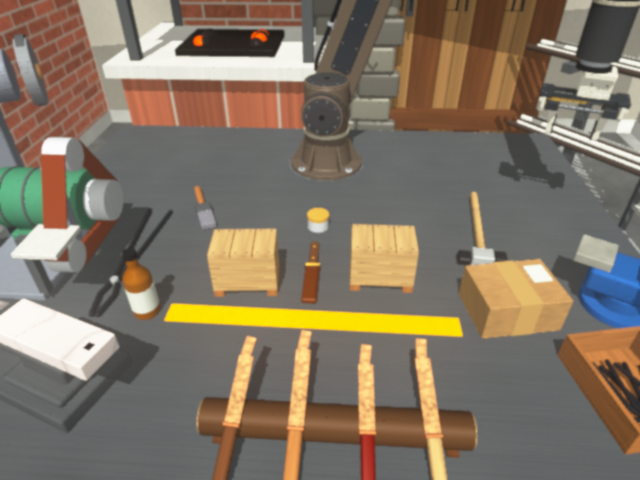

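The top view shows the left crate's lid at about cols 244-299, rows 190-226, and the right crate's lid at 360-415, 178-215. The line runs from (220,160) to (440,165). The scene view shows both crates' far faces, with the floors hidden. I'll zoom in once for the corners.

```bash
python3 - <<'E'
import cv2
im=cv2.imread("pics/top0.png")[145:245,215:445]
cv2.imwrite("pics/crop0.png",cv2.resize(im,None,fx=3.4,fy=3.4,interpolation=cv2.INTER_CUBIC))
E
```

```text
(no output)
```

View pics/crop0.png

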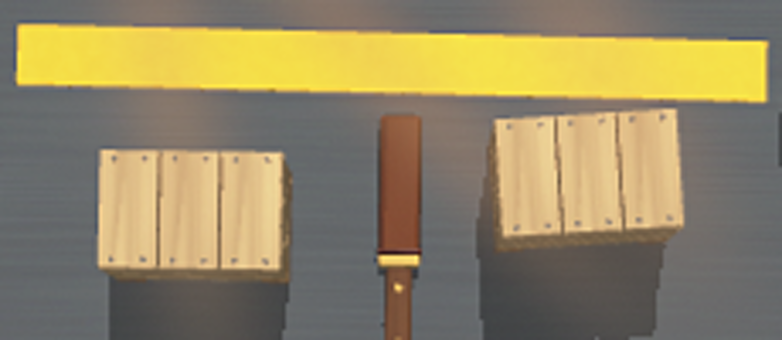

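In the crop, the left lid's corners are (99,150), (284,153), (282,269), (98,268). The right lid's are (494,119), (677,109), (684,226), (501,237). The line's near edge runs from (17,86) to (767,102).

```bash
cat > h.py <<'E'
from plant import ctrl
import cv2,numpy as np
np.set_printoptions(precision=4,suppress=True)
def ray(cam,px,z):
    c=ctrl.calibration(cam);E=c["extrinsics"];px=np.atleast_2d(np.float64(px))
    d=np.c_[px,np.ones(len(px))]@np.linalg.inv(c["K"]).T@E[:3,:3].T
    return E[:3,3]+d*((z-E[2,3])/d[:,2])[:,None]
def proj(cam,P):
    c=ctrl.calibration(cam);E=c["extrinsics"];q=(np.atleast_2d(P)-E[:3,3])@E[:3,:3]@c["K"].T
    return q[:,:2]/q[:,2:]
def crop(p): return np.array(p)/3.4+[215,145]-.35
def state():
    o=ctrl.get_obs();return [o[k] for k in("clock","tool_pos","orientation","force","joint_pos")]
E
python3 - <<'E'
from h import *
for n,p in dict(L=[(99,150),(284,153),(282,269),(98,268)],R=[(494,119),(677,109),(684,226),(501,237)]).items():
    w=ray("top",crop(p),.12);print(n,w[:,:2],"c",w.mean(0)[:2],"sizes",[np.linalg.norm(w[i]-w[i-1]) for i in range(4)])
    d=(w[0]+w[3]-w[1]-w[2]);print("yaw",np.degrees(np.arctan2(-d[0],d[1])))
w=ray("top",crop([(17,86),(767,102),(17,24),(767,40)]),0);print(w);d=w[0]-w[1];print("line len",np.linalg.norm(d),"yaw",np.degrees(np.arctan2(-d[0],d[1])))
print("knife",ray("top",crop([(380,115),(420,115),(420,252),(380,252)]),.01)[:,:2])
print("tin",ray("top",[330,284],.042),"bottle",ray("top",[462,160],.165),"parcel",ray("top",[(139,153),(205,145),(213,193),(147,202)],.085)[:,:2])
E
```

```text
L [[0.6057 0.2234]
 [0.6053 0.0817]
 [0.5162 0.0815]
 [0.515  0.2218]] c [0.5605 0.1521] sizes [np.float64(0.0907000111553752), np.float64(0.1417057113138872), np.float64(0.08907145244234761), np.float64(0.14025493967894423)]
yaw 0.16022536228162038
R [[ 0.6337 -0.0785]
 [ 0.6432 -0.2182]
 [ 0.5533 -0.2239]
 [ 0.543  -0.0848]] c [ 0.5933 -0.1513] sizes [np.float64(0.09088590378197178), np.float64(0.14004882037577748), np.float64(0.09007681144197846), np.float64(0.13944058352874086)]
yaw 4.087080302917948
[[ 0.6766  0.3126  0.    ]
 [ 0.6713 -0.3079  0.    ]
 [ 0.7287  0.3142  0.    ]
 [ 0.7232 -0.3079  0.    ]]
line len 0.6205167211802588 yaw -0.48297266254284366
knife [[ 0.6546  0.0111]
 [ 0.655  -0.0217]
 [ 0.5419 -0.0233]
 [ 0.5415  0.0094]]
tin [[ 0.3615 -0.0037  0.042 ]] bottle [[ 0.6795 -0.3338  0.165 ]] parcel [[0.704  0.513 ]
 [0.728  0.3364]
 [0.5985 0.3109]
 [0.572  0.4862]]
```

Request:
{"name": "apply_moves", "arguments": {
  "targets": [
    {"travel":[0,0,0],"roll":-7.2,"jaw":87},
    {"travel":[0,0,0],"roll":-7.2,"jaw":87},
    {"travel":[0,0,0],"roll":-7.3,"jaw":87},
    {"travel":[31,36,0],"roll":0,"jaw":87},
    {"travel":[31,36,0],"roll":0,"jaw":87},
    {"travel":[31,36,0],"roll":0,"jaw":87},
    {"travel":[31,36,0],"roll":0,"jaw":87},
    {"travel":[31,36,0],"roll":0,"jaw":87},
    {"travel":[31,36,0],"roll":0,"jaw":87},
    {"travel":[31,36,0],"roll":0,"jaw":87}
  ]
}}

```text
clock: 1.1
tool_pos: [0.4674, 0.3734, 0.2484]
orientation: [180.0, 0.0, 0.0]
force: [1.4, 0.2, -0.3]
opening: 0.087
gripper_force: 0.0
```

Request:
{"name": "apply_moves", "arguments": {
  "targets": [
    {"travel":[30,37,0],"roll":0,"jaw":87},
    {"travel":[30,37,0],"roll":0,"jaw":87},
    {"travel":[30,37,0],"roll":0,"jaw":87},
    {"travel":[30,37,0],"roll":0,"jaw":87},
    {"travel":[30,37,0],"roll":0,"jaw":87},
    {"travel":[30,37,0],"roll":0,"jaw":87},
    {"travel":[0,0,42],"roll":0,"jaw":87},
    {"travel":[0,0,42],"roll":0,"jaw":87},
    {"travel":[0,0,42],"roll":0,"jaw":87},
    {"travel":[0,0,0],"roll":0,"jaw":87}
  ]
}}

```text
clock: 2.1
tool_pos: [0.6426, 0.1512, 0.1159]
orientation: [179.8, 0.6, -0.1]
force: [0.5, -0.1, -0.7]
opening: 0.0871
gripper_force: 0.0
```

Request:
{"name": "apply_moves", "arguments": {
  "targets": [
    {"travel":[-15,0,-4],"roll":0,"jaw":87},
    {"travel":[-10,0,0],"roll":0,"jaw":87},
    {"travel":[-10,0,0],"roll":0,"jaw":87},
    {"travel":[-10,0,0],"roll":0,"jaw":87},
    {"travel":[-10,0,0],"roll":0,"jaw":87},
    {"travel":[-10,0,0],"roll":0,"jaw":87},
    {"travel":[-10,0,0],"roll":0,"jaw":87}
  ]
}}

```text
clock: 2.8
tool_pos: [0.5769, 0.1554, 0.1324]
orientation: [-179.7, -0.8, 0.2]
force: [9.1, -1.3, 16.4]
opening: 0.0871
gripper_force: 7.5
```

Request:
{"name": "apply_moves", "arguments": {
  "targets": [
    {"travel":[-8,0,0],"roll":0,"jaw":87},
    {"travel":[-8,0,0],"roll":0,"jaw":87},
    {"travel":[-8,0,0],"roll":0,"jaw":87},
    {"travel":[-8,0,0],"roll":0,"jaw":87},
    {"travel":[-8,0,0],"roll":0,"jaw":87},
    {"travel":[0,0,0],"roll":0,"jaw":87}
  ]
}}

```text
clock: 3.4
tool_pos: [0.5386, 0.1561, 0.136]
orientation: [-179.6, -1.1, 0.3]
force: [4.6, -1.4, 36.7]
opening: 0.0868
gripper_force: 14.5
```

```bash
python3 - <<'E'
from h import *
cv2.imwrite("pics/s1.png",ctrl.snapshot("scene")[:,:,::-1]);print(state())
E
```

```text
[3.45, array([0.5388, 0.1561, 0.136 ]), array([-179.6374,   -1.0607,    0.2781]), array([ 4.6569, -2.217 , 36.4946]), array([ 36.3748,  15.0599, -23.4847,   0.4308, -50.3856,  53.635 ])]
```

View pics/s1.png

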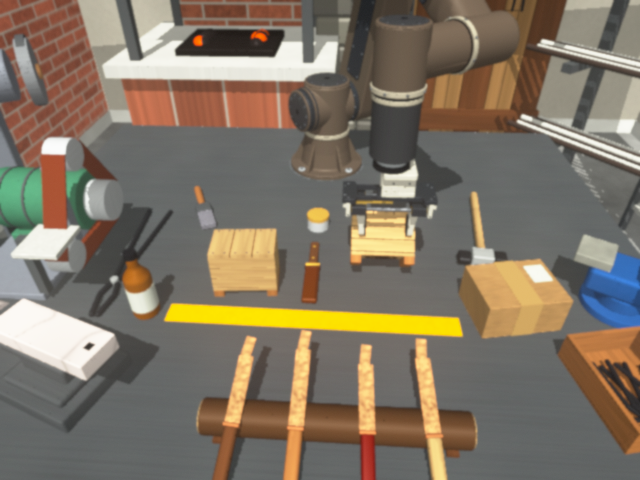

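The left crate is partly tipped, its far lower edge at about row 262, and the fingertips are being dragged upward. I'll relieve z and keep pulling.

Request:
{"name": "apply_moves", "arguments": {
  "targets": [
    {"travel":[0,0,-10],"roll":0,"jaw":87},
    {"travel":[-5,0,-10],"roll":0,"jaw":87},
    {"travel":[-8,0,-5],"roll":0,"jaw":87},
    {"travel":[-8,0,0],"roll":0,"jaw":87},
    {"travel":[0,0,0],"roll":0,"jaw":87}
  ]
}}

```text
clock: 3.95
tool_pos: [0.5089, 0.1528, 0.1513]
orientation: [180.0, 0.1, 0.0]
force: [0.1, -0.7, -0.2]
opening: 0.0869
gripper_force: 0.0
```

Request:
{"name": "apply_moves", "arguments": {
  "targets": [
    {"travel":[0,0,-45],"roll":0,"jaw":87},
    {"travel":[20,37,-15],"roll":0,"jaw":87},
    {"travel":[20,37,0],"roll":0,"jaw":87},
    {"travel":[20,37,0],"roll":0,"jaw":87},
    {"travel":[20,37,0],"roll":0,"jaw":87},
    {"travel":[20,37,0],"roll":0,"jaw":87},
    {"travel":[20,37,0],"roll":0,"jaw":87},
    {"travel":[20,37,0],"roll":0,"jaw":87},
    {"travel":[20,40,0],"roll":-4,"jaw":87},
    {"travel":[0,0,0],"roll":0,"jaw":87}
  ]
}}

```text
clock: 4.95
tool_pos: [0.6713, -0.1503, 0.2091]
orientation: [180.0, 0.2, 3.9]
force: [-1.0, 0.4, -0.1]
opening: 0.0869
gripper_force: 0.0
```

```bash
python3 - <<'E'
from h import *
cv2.imwrite("pics/s2.png",ctrl.snapshot("scene")[:,:,::-1]);print(state())
E
```

```text
[5.0, array([ 0.6705, -0.1483,  0.2092]), array([-179.9966,    0.1889,    3.8205]), array([-1.2739, -0.6335,  0.0166]), array([  3.7448,  23.126 ,  -0.6434,  -0.0035, -66.4195,  90.0771])]
```

View pics/s2.png

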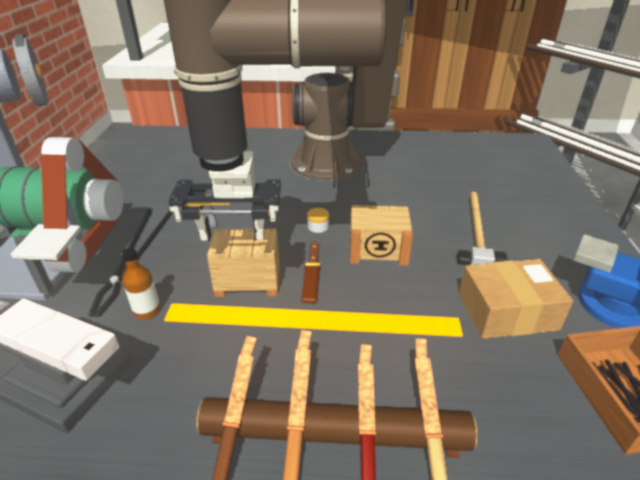

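The scene shows the left crate lying on its near side with the ring and anvil at (381,244), so the left one is the branded crate. The right crate still stands with the gripper behind it. I'll lower now and tip it, rising along the arc.

Request:
{"name": "apply_moves", "arguments": {
  "targets": [
    {"travel":[0,0,43],"roll":0,"jaw":87},
    {"travel":[0,0,41],"roll":0,"jaw":87},
    {"travel":[-10,0,0],"roll":0,"jaw":87},
    {"travel":[-11,0,0],"roll":0,"jaw":87},
    {"travel":[-8,0,-3],"roll":0,"jaw":87},
    {"travel":[-10,0,-7],"roll":0,"jaw":87},
    {"travel":[-10,0,-6],"roll":0,"jaw":87},
    {"travel":[-10,0,-5],"roll":0,"jaw":87},
    {"travel":[-10,0,-4],"roll":0,"jaw":87},
    {"travel":[-10,0,-3],"roll":0,"jaw":87}
  ]
}}

```text
clock: 6.0
tool_pos: [0.5914, -0.1516, 0.1568]
orientation: [180.0, -0.1, 4.0]
force: [2.0, 1.3, 1.9]
opening: 0.0872
gripper_force: 1.2
```

Request:
{"name": "apply_moves", "arguments": {
  "targets": [
    {"travel":[-10,0,-2],"roll":0,"jaw":87},
    {"travel":[-10,0,-1],"roll":0,"jaw":87},
    {"travel":[-10,0,0],"roll":0,"jaw":87},
    {"travel":[-10,0,0],"roll":0,"jaw":87},
    {"travel":[-8,0,0],"roll":0,"jaw":87},
    {"travel":[-8,0,0],"roll":0,"jaw":87},
    {"travel":[-8,0,0],"roll":0,"jaw":87},
    {"travel":[0,0,0],"roll":0,"jaw":87},
    {"travel":[0,0,0],"roll":0,"jaw":87}
  ]
}}

```text
clock: 6.9
tool_pos: [0.5279, -0.1559, 0.1586]
orientation: [180.0, -0.0, 4.0]
force: [-0.7, 0.4, -1.6]
opening: 0.0867
gripper_force: 0.0
```

```bash
python3 - <<'E'
from h import *
a=ctrl.snapshot("scene")[:,:,::-1]
cv2.imwrite("pics/s3.png",a);print(state())
E
```

```text
[6.95, array([ 0.5282, -0.1559,  0.1586]), array([179.9962,  -0.005 ,   3.9992]), array([ 0.3394, -0.7503,  0.5074]), array([  3.9452,  13.3551, -22.196 ,   0.0046, -54.4438,  90.0513])]
```

View pics/s3.png

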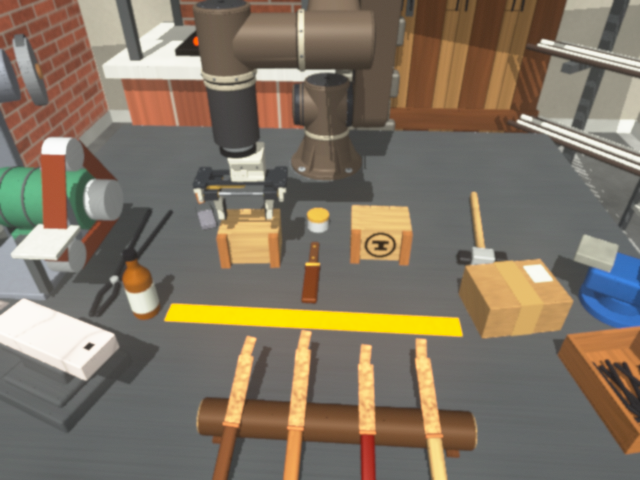

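Both crates now lie tipped. The plain one's floor at (251,245) carries no mark. I'll raise the arm and measure the branded crate's pose.

Request:
{"name": "apply_moves", "arguments": {
  "targets": [
    {"travel":[0,0,-45],"roll":0,"jaw":87},
    {"travel":[0,0,-30],"roll":4,"jaw":87},
    {"travel":[0,0,0],"roll":0,"jaw":87}
  ]
}}

```text
clock: 7.25
tool_pos: [0.5308, -0.1562, 0.2382]
orientation: [179.9, -0.4, -0.1]
force: [-0.1, 0.3, -0.3]
opening: 0.0871
gripper_force: 0.0
```

```bash
python3 - <<'E'
from h import *
a=ctrl.snapshot("scene")[195:275,335:425,::-1];b=ctrl.snapshot("top")[185:285,235:310,::-1]
f=lambda i:cv2.resize(i,None,fx=4.5,fy=4.5,interpolation=cv2.INTER_CUBIC)
a,b=f(a),f(b);c=np.zeros((450,a.shape[1]+b.shape[1],3),np.uint8);c[:a.shape[0],:a.shape[1]]=a;c[:b.shape[0],a.shape[1]:]=b
cv2.imwrite("pics/c4.png",c);print(a.shape,b.shape,state()[1])
E
```

```text
(360, 405, 3) (450, 338, 3) [ 0.5284 -0.1557  0.234 ]
```

View pics/c4.png

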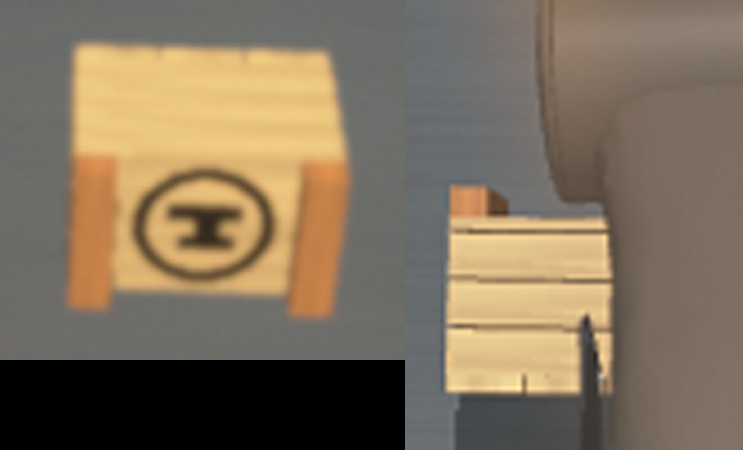

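The scene crop shows the feet at (67,307) for right and (333,317) for left. In the top crop the upper left corners are at (451,186) on the underside and (446,392) on the lid.

```bash
python3 - <<'E'
from h import *
s=np.array([(67,307),(333,317)])/4.5+[335,195]-.39
w=ray("scene",s,0);print("feet R,L",w,np.linalg.norm(w[0]-w[1]))
s2=np.array([(75,157),(348,160),(75,44),(330,52)])/4.5+[335,195]-.39
print("upper edges",ray("scene",s2,.09)[:,:2])
t=np.array([(451-405,186),(446-405,392)])/4.5+[235,185]-.39
print("top left edge",ray("top",t,.09)[:,:2])
E
```

```text
feet R,L [[0.5131 0.0827 0.    ]
 [0.5136 0.2248 0.    ]] 0.14207996142331594
upper edges [[0.4992 0.0836]
 [0.4943 0.2244]
 [0.3919 0.0831]
 [0.3926 0.2245]]
top left edge [[0.5113 0.2229]
 [0.3906 0.2226]]
```

Request:
{"name": "apply_moves", "arguments": {
  "targets": [
    {"travel":[-19,-39,0],"roll":0,"jaw":87},
    {"travel":[-19,-39,0],"roll":0,"jaw":87},
    {"travel":[-19,-39,0],"roll":0,"jaw":87},
    {"travel":[-19,-39,0],"roll":0,"jaw":87},
    {"travel":[-20,-39,0],"roll":0,"jaw":87},
    {"travel":[-20,-39,0],"roll":0,"jaw":87},
    {"travel":[-20,-39,0],"roll":0,"jaw":87},
    {"travel":[-20,-38,0],"roll":0,"jaw":87},
    {"travel":[0,0,0],"roll":0,"jaw":87},
    {"travel":[0,0,0],"roll":0,"jaw":87}
  ]
}}

```text
clock: 8.35
tool_pos: [0.3711, 0.1559, 0.2327]
orientation: [179.9, 0.1, 0.2]
force: [0.1, 0.1, 0.2]
opening: 0.0872
gripper_force: 0.0
```

Request:
{"name": "apply_moves", "arguments": {
  "targets": [
    {"travel":[0,0,40],"roll":0,"jaw":87},
    {"travel":[0,0,40],"roll":0,"jaw":87},
    {"travel":[0,0,20],"roll":0,"jaw":87},
    {"travel":[0,0,0],"roll":0,"jaw":87},
    {"travel":[0,0,0],"roll":0,"jaw":87}
  ]
}}

```text
clock: 8.85
tool_pos: [0.3724, 0.1543, 0.1336]
orientation: [179.9, 0.0, -0.1]
force: [0.4, 0.3, 1.5]
opening: 0.0868
gripper_force: 0.0
```

Request:
{"name": "apply_moves", "arguments": {
  "targets": [
    {"travel":[-1,0,20],"roll":0,"jaw":87},
    {"travel":[0,0,20],"roll":0,"jaw":87},
    {"travel":[0,0,20],"roll":0,"jaw":87},
    {"travel":[0,0,17],"roll":0,"jaw":87},
    {"travel":[0,0,0],"roll":0,"jaw":87},
    {"travel":[0,0,0],"roll":0,"jaw":87}
  ]
}}

```text
clock: 9.45
tool_pos: [0.3718, 0.1556, 0.0576]
orientation: [-180.0, -0.1, -0.0]
force: [-0.1, -0.6, 0.3]
opening: 0.087
gripper_force: 0.0
```

Request:
{"name": "apply_moves", "arguments": {
  "targets": [
    {"travel":[5,0,0],"roll":0,"jaw":87},
    {"travel":[8,0,0],"roll":0,"jaw":87},
    {"travel":[12,0,0],"roll":0,"jaw":87},
    {"travel":[15,0,0],"roll":0,"jaw":87},
    {"travel":[15,0,0],"roll":0,"jaw":87},
    {"travel":[15,0,0],"roll":0,"jaw":87},
    {"travel":[15,0,0],"roll":0,"jaw":87},
    {"travel":[15,0,0],"roll":0,"jaw":87},
    {"travel":[15,0,0],"roll":0,"jaw":87},
    {"travel":[15,0,0],"roll":0,"jaw":87}
  ]
}}

```text
clock: 10.45
tool_pos: [0.5004, 0.1541, 0.0571]
orientation: [179.9, 0.1, -0.0]
force: [-9.5, 0.1, 8.7]
opening: 0.0871
gripper_force: 5.2
```

Request:
{"name": "apply_moves", "arguments": {
  "targets": [
    {"travel":[12,0,0],"roll":0,"jaw":87},
    {"travel":[12,0,0],"roll":0,"jaw":87},
    {"travel":[10,0,0],"roll":0,"jaw":87},
    {"travel":[8,0,0],"roll":0,"jaw":87},
    {"travel":[6,0,0],"roll":0,"jaw":87},
    {"travel":[0,0,0],"roll":0,"jaw":87}
  ]
}}

```text
clock: 11.05
tool_pos: [0.5492, 0.1544, 0.057]
orientation: [180.0, 0.1, -0.0]
force: [-2.2, -1.0, 0.9]
opening: 0.0869
gripper_force: 1.2
```

```bash
python3 - <<'E'
from h import *
a=ctrl.snapshot("scene")[:,:,::-1]
cv2.imwrite("pics/s5.png",a);print(state())
E
```

```text
[11.1, array([0.5493, 0.1545, 0.057 ]), array([179.9866,   0.0215,  -0.0431]), array([-2.1595, -0.8732, -0.1072]), array([ 35.3528,  22.0694, -25.7097,  -0.0023, -42.2461,  54.6058])]
```

View pics/s5.png

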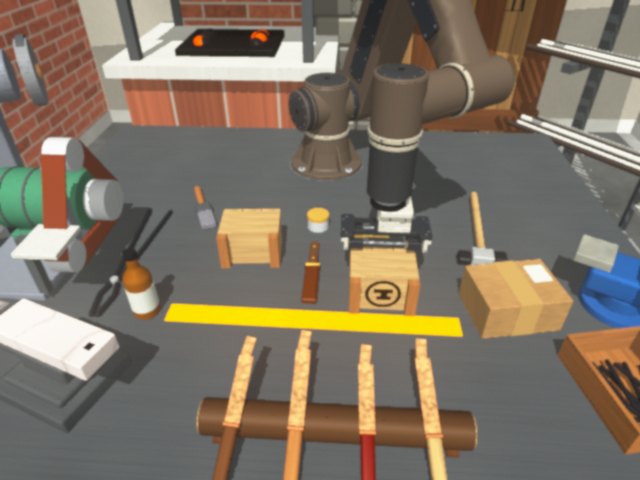

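The branded crate's feet are at about (349,313) and (416,314), just at the line's near edge. It stayed square. I'll check that numerically.

```bash
python3 - <<'E'
from h import *
w=ray("scene",[(349,312.5),(416,314.5)],0);print(w)
c=ray("scene",[(318,309),(318,331)],0);print("line at y~.06 near/far",c)
E
```

```text
[[ 0.6781  0.0828 -0.    ]
 [ 0.6758  0.2253  0.    ]]
line at y~.06 near/far [[0.6715 0.0158 0.    ]
 [0.7337 0.0195 0.    ]]
```

Request:
{"name": "apply_moves", "arguments": {
  "targets": [
    {"travel":[5,0,0],"roll":0,"jaw":87},
    {"travel":[7,0,0],"roll":0,"jaw":87},
    {"travel":[7,0,0],"roll":0,"jaw":87},
    {"travel":[4,0,0],"roll":0,"jaw":87},
    {"travel":[0,0,0],"roll":0,"jaw":87},
    {"travel":[-10,0,0],"roll":0,"jaw":87},
    {"travel":[-20,0,0],"roll":0,"jaw":87},
    {"travel":[-40,0,0],"roll":0,"jaw":87},
    {"travel":[-20,0,-30],"roll":0,"jaw":87},
    {"travel":[0,0,-45],"roll":0,"jaw":87}
  ]
}}

```text
clock: 12.1
tool_pos: [0.4778, 0.1537, 0.1304]
orientation: [179.8, 0.3, 0.0]
force: [1.8, 1.3, 0.2]
opening: 0.0871
gripper_force: 0.0
```

Request:
{"name": "apply_moves", "arguments": {
  "targets": [
    {"travel":[0,0,-45],"roll":0,"jaw":87},
    {"travel":[0,0,-45],"roll":0,"jaw":87},
    {"travel":[0,0,0],"roll":0,"jaw":87},
    {"travel":[0,0,0],"roll":0,"jaw":87}
  ]
}}

```text
clock: 12.5
tool_pos: [0.4822, 0.1557, 0.2233]
orientation: [-179.8, -0.2, 0.0]
force: [0.3, -0.1, -0.3]
opening: 0.0871
gripper_force: 0.0
```

```bash
python3 - <<'E'
from h import *
a=ctrl.snapshot("scene")[190:345,145:475,::-1]
cv2.imwrite("pics/s6.png",cv2.resize(a,None,fx=2.4,fy=2.4,interpolation=cv2.INTER_CUBIC));print(state())
E
```

```text
[12.55, array([0.4816, 0.1552, 0.2219]), array([-179.9222,   -0.0662,    0.0006]), array([ 1.0236,  0.0732, -0.3764]), array([ 40.125 ,   5.6651, -22.5965,  -0.0191, -61.6376,  49.8847])]
```

View pics/s6.png

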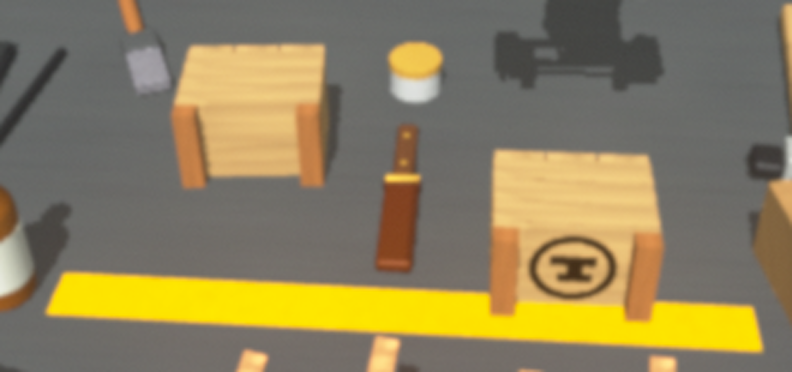

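The branded crate's feet, at crop positions (490,312) and (653,319), lie mid-line, with the line spanning rows of about 292-337 there. Everything else is undisturbed, so I'll hand in.

```bash
python3 -c "
from plant import ctrl
print(ctrl.close_job())"
```

```text
the job is handed in; nothing more can be done
None
```

Both crates are tipped onto their near sides, and the job is handed in: the branded crate (the left one) has its leading edge mid-way across the yellow line, and the plain one lies where it was tipped.

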